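Put the scale's test weights back in their case in order of size

TASK

The check of the bench scale is done: put the four steel test weights that stand about on the desk pad back into the open wooden case in order of size, each upright in the middle of its own compartment, from the largest weight in the widest compartment to the smallest in the narrowest. Set them down gently, never drop them, let go of them all, and leave the stapler and the roll of tape where they are.

Things in the scene. Friction and masses are not known exactly. Their poses are not given: they have to be found in the camera images.
- weight_500g: The largest of the four plain stainless-steel test weights: an upright cylinder 38 mm in diameter and 52 mm tall with a narrower lifting knob on top (24 mm wide), 66 mm tall in all, about 500 g. Stands upright on the thin dark desk pad (its top 3 mm above the desk). Origin: centre of its underside; z up along its axis.
- weight_200g: The second largest of the four plain stainless-steel test weights: an upright cylinder 28 mm in diameter and 38 mm tall with a narrower lifting knob on top (17 mm wide), 50 mm tall in all, about 200 g. Stands upright on the thin dark desk pad (its top 3 mm above the desk). Origin: centre of its underside; z up along its axis.
- weight_100g: The third largest of the four plain stainless-steel test weights: an upright cylinder 22 mm in diameter and 31 mm tall with a narrower lifting knob on top (14 mm wide), 40 mm tall in all, about 100 g. Stands upright on the thin dark desk pad (its top 3 mm above the desk). Origin: centre of its underside; z up along its axis.
- weight_50g: The smallest of the four plain stainless-steel test weights: an upright cylinder 18 mm in diameter and 23.5 mm tall with a narrower lifting knob on top (11 mm wide), 32 mm tall in all, about 50 g. Stands upright on the thin dark desk pad (its top 3 mm above the desk). Origin: centre of its underside; z up along its axis.
- slot_500g: Widest compartment of the fixed wooden weight case, at one end of its row of four: flat grey floor 62 mm along the row (its y) by 100 mm across (its x). Origin: centre of the floor, 7 mm above the desk; z up, y towards the narrowest compartment. The whole case is 217 x 112 mm, 19 mm tall, at any angle on the desk.
- slot_200g: Second widest compartment of the case, beside the widest: flat grey floor 50 mm along the row (its y) by 100 mm across (its x). Origin: centre of the floor, 7 mm above the desk; z up, y towards the narrowest compartment. Dividers: 4 mm thick, 9 mm above the floor.
- slot_100g: Second narrowest compartment of the case, beside the narrowest: flat grey floor 43 mm along the row (its y) by 100 mm across (its x). Origin: centre of the floor, 7 mm above the desk; z up, y towards the narrowest compartment. Outer walls of the case: 6 mm thick, 12 mm above the floor.
- slot_50g: Narrowest compartment, at the other end of the case: flat grey floor 38 mm along the row (its y) by 100 mm across (its x). Origin: centre of the floor, 7 mm above the desk; z up, y towards the narrowest compartment.
- stapler: Small black and grey stapler lying on the desk pad among the weights, 110 mm long (its x), 30 mm wide, about 41 mm tall, loose. Origin: centre of its underside. The weights stand beside it, two on each long side, 50 mm or more from its centre line. To be left where it is.
- tape: Brown roll of adhesive tape lying flat on the desk pad near the weights, 62 mm across, hole 38 mm, 19 mm tall, loose. Origin: centre of its underside. To be left where it is.
Things that resemble listed ones, but are neither listed nor needed, are in the scene too. What is shaped like the weight_50g but green is not meant.

How it is judged (in metres and radians):
At the end, for the whole second after the job is handed in: Each weight stands upright (within 4.5 degrees) on the floor of its own compartment (4 mm), within 13 mm of its middle along the row and 20 mm across, largest in the widest to smallest in the narrowest; all are released and at rest; stapler and tape within 30 mm of their places (y of weight_500g in the frame of slot_500g between -0.013 and 0.013 m and x of weight_500g in the frame of slot_500g between -0.02 and 0.02 m and z of weight_500g in the frame of slot_500g between -0.004 and 0.004 m and angle between each of weight_500g, weight_200g, weight_100g, weight_50g's own z axis and vertical below 0.08 rad and linear speed of each of weight_500g, weight_200g, weight_100g, weight_50g below 0.02 m/s and y of weight_200g in the frame of slot_200g between -0.013 and 0.013 m and x of weight_200g in the frame of slot_200g between -0.02 and 0.02 m and z of weight_200g in the frame of slot_200g between -0.004 and 0.004 m and y of weight_100g in the frame of slot_100g between -0.013 and 0.013 m and x of weight_100g in the frame of slot_100g between -0.02 and 0.02 m and z of weight_100g in the frame of slot_100g between -0.004 and 0.004 m and y of weight_50g in the frame of slot_50g between -0.013 and 0.013 m and x of weight_50g in the frame of slot_50g between -0.02 and 0.02 m and z of weight_50g in the frame of slot_50g between -0.004 and 0.004 m and distance of each of stapler, tape from where it was at the start of the episode below 0.03 m); the robot touches nothing.
It fails at once if a weight is dropped (it falls freely from more than about 15 mm) ((contact force between the fingers and weight_500g below 0.01 N and linear speed of weight_500g above 0.55 m/s) or (contact force between the fingers and weight_200g below 0.01 N and linear speed of weight_200g above 0.55 m/s) or (contact force between the fingers and weight_100g below 0.01 N and linear speed of weight_100g above 0.55 m/s) or (contact force between the fingers and weight_50g below 0.01 N and linear speed of weight_50g above 0.55 m/s)).
It fails at once if the stapler or the tape is pushed or carried more than 30 mm from its place (distance of any of stapler, tape from where it was at the start of the episode above 0.03 m).
It also fails if it takes over 99 s, if anything falls off the work surface, if the arm or the gripper's body presses on something with over 40 N, if the wrist force passes 120 N, or if a joint passes its speed limit or range.

ROBOT

A 6-joint arm with a two-finger parallel gripper is mounted at the origin on the work surface. World frame = base frame: x ahead of the robot, y to its left, z up, the work surface at z = 0. Lengths are in mm, angles in rad, forces in N, time in s.
With the tool pointing down it reaches from about 350 to 975 mm from the base axis. Payload 7.1 kg.
Tool frame: the origin (TCP) lies at the very end of the fingers, on their centre line; the grasp point (between the pads) lies 19 mm behind it (ctrl.pinch_z is the z of the grasp point in the tool frame, in mm); z points along the fingers, y is the direction in which the jaws open and shut (so a half turn about z gives the same grasp; the last joint's range is limited). The gripper opens to 88 mm and grips with 3 to 60 N. Pads are 20 mm wide; open, the fingers measure 115 mm over their backs; the gripper's body (75 mm by 178 mm) begins 61 mm behind the grasp point.
Start: joints at [-1.235, 0.423, 1.63, -0, 1.089, -0.019], TCP at [217.143, -586.049, 222.675] pointing down, gripper open.
Joint ranges: [-3, 3], [-0.9, 2.11], [0.09, 2.58], [-1.31, 4.45], [0.11, 2.69], [-2.54, 2.54]. Speed limits (rad/s): [2.39, 2.39, 3.01, 3.14, 3.14, 3.14].

INTERFACE

Orientations are given as a rotation vector (axis times angle).
In Python, from workcell import get_obs, optics, ctrl gives the robot as it stands.
- The arm moves only by the shell command python3 -m jog 'ROWS'. ROWS is a JSON object of lists of equal length, an entry for each row: "delta_rot": the turn, a rotation vector about the tool's x, y, z in rad, a list of three; "translation": the shift along the tool's x, y, z in mm, a list of three; "hand": the opening, from -1 (shut) to 1 (fully open). In form: {"delta_rot": [[rx, ry, rz], ...], "translation": [[x, y, z], ...], "hand": [hand, ...]}. A call has 1 to 5 rows; each row is the pose to reach, as a shift and turn from the pose commanded when the call began, along the tool's axes at that moment; what a row does not reach only later rows make up. A row lasts 1/10 s, in which the tool goes at most 50 mm and 8.59 degrees, less where a joint would pass 70% of its speed; a pose out of reach is approached as far as the arm can. A call with a gripper value outside its range is refused whole. The fingers move at their own pace and stop on an object; the grip force is fixed at half the most. Time passes only in rows, so rows that repeat a pose let the fingers close. It gives the time, the measured TCP pose, the force and the opening at its end, in the units of the state.
- get_obs(): the state, without advancing time (a new reading comes with each control period).
- optics.get_image(name): name is "scene" or "side" or "wrist"; returns the picture (400x640x3 uint8, red, green, blue); there is no depth.
- optics.calibration(name): a dict with "intrinsics" (3x3 intrinsics, pixels), "k1" (the pictures are not rectified: a ray, as slopes to the right and down, at radius r is drawn at 1 + k1 r^2 times it, then the intrinsics apply), "cam_to_world" (4x4, takes a point from camera to world coordinates). Camera axes: x right, y up, looking along -z (the intrinsics and any distortion apply to the point x, -y, -z); pixel columns grow to the right and rows downward; lengths in mm; the calibration is good to about 2 mm. A picture is of the moment at which its call begins: read the wrist's pose just before it. calibration takes no time and is no camera call; for the wrist camera it gives the pose at the moment of the call.
- ctrl.close_job(): hands the job in, once; it reports no verdict.
The state is a dict: "t": time; "qpos": joint angles; "qvel": joint speeds; "joint_torque": joint torques, N m; "ee_pos": TCP position; "orientation": TCP orientation; "ft_force": force on the tool from outside, world axes, zero at the start; "moment": the same for the moment, N m; "width": finger opening in mm.
Only numpy, scipy, OpenCV 4.12 (cv2) and the standard library are available. Lean on these libraries where they do the work, as an engineer would, in place of code of your own. Each camera call takes 0.05 s, during which the arm holds its last target. There are 200 camera calls.

## Working session

There is one attempt and no reset: what is moved stays moved. The work goes in short steps, Python scripts to look and compute and a shell command to move; the robot and the scene stay as the last step left them, time stands still between calls to the robot, and variables do not carry over. Pictures are saved under pics/ and viewed, about 12 in all and at most 16, crops included, and the job is handed in when it is done.

```bash
mkdir -p pics; cat > h.py <<'E'
import numpy as np, cv2
from scipy.spatial.transform import Rotation as R
from workcell import get_obs, optics, ctrl
def snap(name,fn):
    c=optics.calibration(name); im=optics.get_image(name)
    cv2.imwrite('pics/'+fn,im[:,:,::-1]); np.savez('pics/'+fn+'.npz',K=c['intrinsics'],k1=c['k1'],T=c['cam_to_world']); return im
def load(fn): return np.load('pics/'+fn+'.npz')
def px2w(c,u,v,z):
    K=c['K'];k=float(c['k1']); T=c['T']
    d=cv2.undistortPoints(np.array([[[u,v]]],float),K,np.array([k,0,0,0,0.]))[0,0]
    r=T[:3,:3]@np.array([d[0],-d[1],-1]); o=T[:3,3]
    return o+r*(z-o[2])/r[2]
def w2px(c,p):
    T=c['T'];q=T[:3,:3].T@(np.array(p,float)-T[:3,3]); x,y=q[0]/-q[2],-q[1]/-q[2]
    s=1+float(c['k1'])*(x*x+y*y); K=c['K']; return K[0,0]*x*s+K[0,2],K[1,1]*y*s+K[1,2]
def delta(target,yaw=None):
    """shift in tool axes to world target TCP"""
    o=get_obs(); M=R.from_rotvec(o['orientation']).as_matrix()
    return M.T@(np.array(target)-o['ee_pos'])
E
python3 - <<'E'
from h import *
for n in ('scene','side','wrist'):
    snap(n,n+'0.png'); c=load(n+'0.png'); print(n,c['K'].tolist(),c['k1'],c['T'].round(3).tolist())
o=get_obs(); print({k:np.round(v,3).tolist() for k,v in o.items()}); print(ctrl.pinch_z, R.from_rotvec(o['orientation']).as_matrix().round(3))
a=cv2.imread('pics/scene0.png');
E
```

```text
scene [[498.41696138733573, 0.0, 319.0101154047735], [0.0, 498.41696138733573, 202.37483960088426], [0.0, 0.0, 1.0]] 0.04188085637672071 [[-0.556, -0.717, 0.42, 1119.097], [0.831, -0.482, 0.278, 416.671], [0.004, 0.504, 0.864, 1149.448], [0.0, 0.0, 0.0, 1.0]]
side [[424.34535905928925, 0.0, 306.90786502118397], [0.0, 424.34535905928925, 198.0164632882523], [0.0, 0.0, 1.0]] -0.049569607892400204 [[-0.961, 0.17, -0.219, 370.935], [-0.277, -0.588, 0.76, 795.109], [0.0, 0.791, 0.612, 618.388], [0.0, 0.0, 0.0, 1.0]]
wrist [[291.1018524963745, 0.0, 317.33192335564905], [0.0, 291.1018524963745, 202.19088151459968], [0.0, 0.0, 1.0]] -0.031336853911001515 [[0.348, 0.907, 0.237, 281.508], [-0.937, 0.337, 0.087, -562.23], [-0.001, -0.252, 0.968, 384.827], [0.0, 0.0, 0.0, 1.0]]
{'t': 0.15, 'qpos': [-1.235, 0.424, 1.631, -0.0, 1.089, -0.019], 'qvel': [-0.0, -0.004, -0.002, -0.0, 0.001, -0.0], 'joint_torque': [-0.001, -54.498, -27.392, 0.064, 0.02, -0.0], 'ee_pos': [216.994, -585.662, 222.063], 'orientation': [-3.091, -0.554, 0.0], 'ft_force': [0.425, -0.222, 0.036], 'moment': [0.036, -0.001, -0.021], 'width': 88.054}
-18.700000000000003 [[ 0.938  0.347 -0.   ]
 [ 0.347 -0.938  0.001]
 [ 0.    -0.001 -1.   ]]
```

View pics/scene0.png

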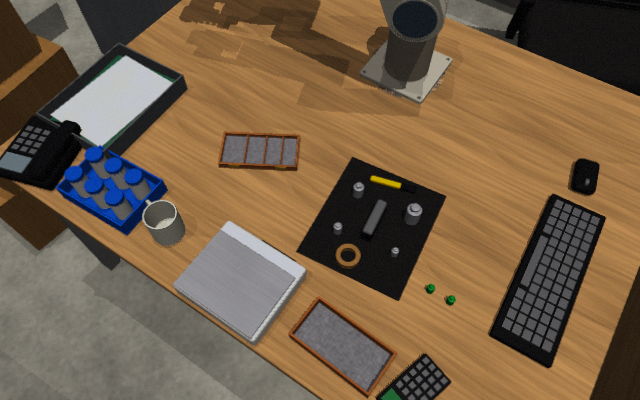

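View pics/side0.png

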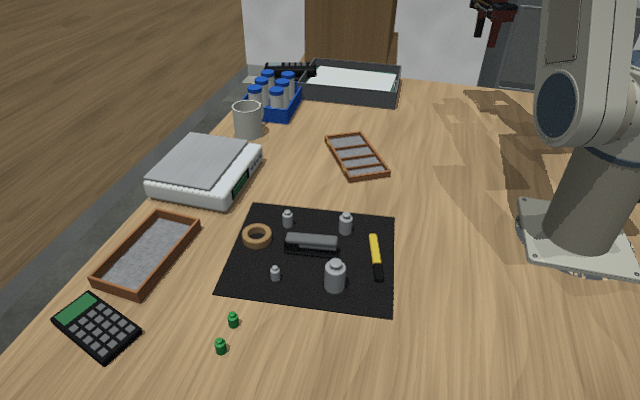

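The scene shows the pad with the 500 g weight near (414,212), 200 g (358,188), 100 g (337,228), 50 g (395,252), stapler (375,218), tape (348,256), and the four-compartment case at (260,151).

```bash
python3 - <<'E'
import cv2,numpy as np
a=cv2.imread('pics/scene0.png')
l=cv2.resize(a[125:175,212:307],None,fx=8,fy=8,interpolation=cv2.INTER_CUBIC)
b=cv2.resize(a[170:280,320:440],None,fx=6,fy=6,interpolation=cv2.INTER_CUBIC)
cv2.imwrite('pics/c1.png',l);cv2.imwrite('pics/c2.png',cv2.resize(a[170:280,320:440],None,fx=5,fy=5,interpolation=cv2.INTER_CUBIC))
E
```

```text
(no output)
```

View pics/c1.png

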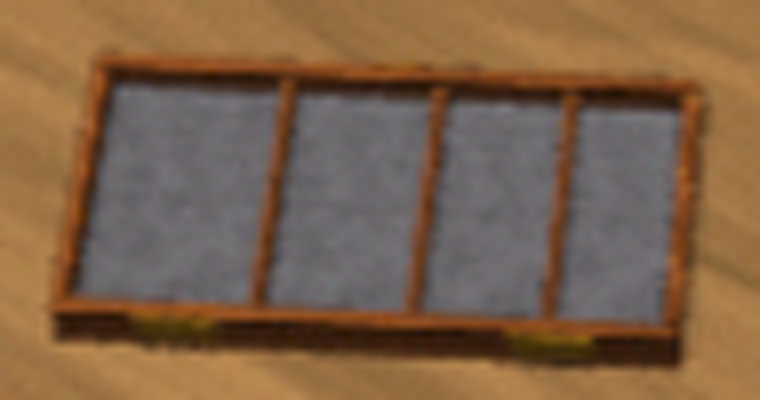

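View pics/c2.png

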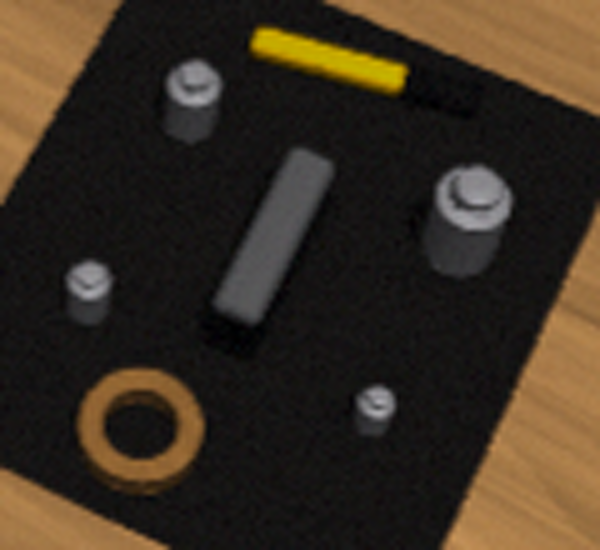

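```bash
cat > m.py <<'E'
from h import *
c=load('scene0.png')
f=lambda x,y,z:px2w(c,320+(x+.5)/5-.5,170+(y+.5)/5-.5,z)
for n,x,y,z in [('500',476,184,69),('200',196,74,53),('100',91,271,43),('50',377,396,35),('tape',141,428,22),('stA',313,160,44),('stB',238,310,44)]:
    p=f(x,y,z); print(n,p.round(1),'r',np.hypot(*p[:2]).round(0))
g=lambda x,y,z:px2w(c,212+(x+.5)/8-.5,125+(y+.5)/8-.5,z)[:2]
A,B,C,D=[g(x,y,19) for x,y in [(98,53),(703,84),(683,328),(53,304)]]
print('corners',A.round(1),B.round(1),C.round(1),D.round(1),[np.linalg.norm(q).round(1) for q in (B-A,C-B,D-C,A-D)])
ctr=(A+B+C+D)/4; u=(B-A)+(C-D); u/=np.linalg.norm(u); print('ctr',ctr,'u',u,np.degrees(np.arctan2(u[1],u[0])))
s=-108.5+6
for n,w in (('500',62),('200',50),('100',43),('50',38)):
    print('slot',n,(ctr+u*(s+w/2)).round(1)); s+=w+4
E
python3 m.py
```

```text
500 [469.3 274.1  69. ] r 544.0
200 [482.6 119.8  53. ] r 497.0
100 [605.9 134.6  43. ] r 621.0
50 [582.1 286.4  35. ] r 649.0
tape [655.9 196.9  22. ] r 685.0
stA [488.4 194.6  44. ] r 526.0
stB [584.  207.2  44. ] r 620.0
corners [ 525.  -303.2] [ 415.6 -116.6] [505.5 -62.1] [ 618.2 -247. ] [np.float64(216.4), np.float64(105.1), np.float64(216.5), np.float64(108.8)]
ctr [ 516.08049877 -182.22372114] u [-0.51326492  0.85823023] 120.88155000780303
slot 500 [ 552.8 -243.6]
slot 200 [ 522.  -192.1]
slot 100 [ 496.1 -148.8]
slot 50 [ 473.2 -110.6]
```

The case rim comes out at 216 × 107 mm, which is consistent with 217 × 112. The weights are 50 mm or more from the stapler line. A constant jaw angle of 31° suits both the pad and the case, so I'll move above the case while turning.

```bash
cat > d.py <<'E'
import sys
from h import *
t=[float(a) for a in sys.argv[1:4]]; o=get_obs()
M=R.from_rotvec(o['orientation']).as_matrix(); yaw=np.arctan2(M[1,1],M[0,1])
tv=np.array([[-.513,.858,0],[.858,.513,0],[0,0,-1]]).T
print('t',o['t'],'pos',o['ee_pos'].round(1),'d',delta(t).round(1),'rot',R.from_matrix(M.T@tv).as_rotvec().round(3),'w',round(float(o['width']),1),'f',o['ft_force'].round(1))
E
python3 -m jog '{"delta_rot":[[0,0,-0.15],[0,0,-0.3],[0,0,-0.45],[0,0,-0.6],[0,0,-0.75]],"translation":[[38,-25,-8],[76,-50,-16],[114,-75,-24],[152,-100,-32],[190,-125,-40]],"hand":[1,1,1,1,1]}'
python3 d.py 516 -182 300
```

```text
t: 0.65
ee_pos: [352.5, -401.2, 262.8]
orientation: [-2.669, -1.656, 0.0]
ft_force: [0.8, -1.2, 0.3]
width: 87.9
t 0.65 pos [ 352.5 -401.2  262.8] d [269.   49.1 -37.2] rot [-0.    -0.    -0.999] w 87.9 f [ 0.8 -1.2  0.3]
```

```bash

python3 -m jog '{"delta_rot":[[0,0,-0.15],[0,0,-0.3],[0,0,-0.45],[0,0,-0.6],[0,0,-0.75]],"translation":[[45,8,-6],[90,16,-12],[135,24,-19],[180,32,-25],[220,40,-31]],"hand":[1,1,1,1,1]}'>/dev/null
python3 d.py 516 -182 300
```

```text
t 1.15 pos [ 487.3 -222.2  293.9] d [30.3 39.1 -6.1] rot [ 0.    -0.    -0.248] w 88.0 f [-0.7 -0.4  0.2]
```

```bash

python3 -m jog '{"delta_rot":[[0,0,-0.125],[0,0,-0.248],[0,0,-0.248],[0,0,-0.248]],"translation":[[15,20,-3],[30,39,-6],[30,39,-6],[30,39,-6]],"hand":[1,1,1,1]}'>/dev/null
python3 d.py 516 -182 300
python3 -c "
from h import *
snap('wrist','w1.png')"
```

```text
t 1.55 pos [ 515.2 -184.4  299.4] d [ 1.7  1.9 -0.7] rot [-0.001 -0.    -0.008] w 87.8 f [-0.2  0.1 -0. ]
```

View pics/w1.png

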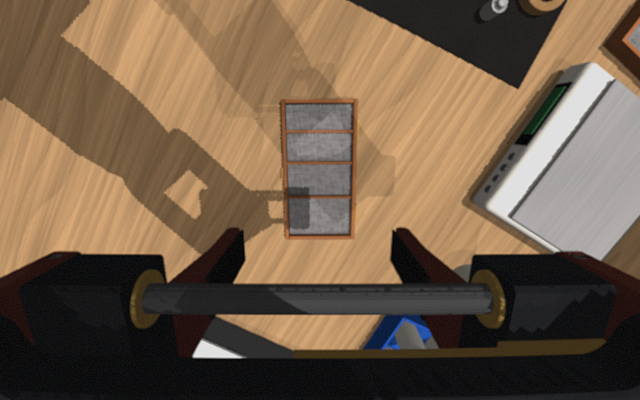

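The wrist view shows the case with rim corners around (281,100), (356,99), (354,238) and (287,238). I'll check these against the scene estimate, then go to the 500 g weight.

```bash
python3 - <<'E'
from h import *
c=load('w1.png')
P=[px2w(c,u,v,19)[:2] for u,v in [(281,99.5),(356.5,98.5),(354,238),(286.5,237.5)]]
A,B,C,D=P; ctr=sum(P)/4; print(np.round(P,1).tolist(),ctr,[np.linalg.norm(q).round(1) for q in (B-A,C-B,D-C,A-D)])
u=(A-D)+(B-C);print(np.degrees(np.arctan2(u[1],u[0])))
# dividers centre (z=16) at image rows
for v in (131,162.5,196): print((px2w(c,319.5,v,16)[:2]-ctr)@(u/np.linalg.norm(u)))
E
python3 d.py 469 274 200
```

```text
[[415.8, -119.6], [509.2, -63.0], [620.9, -246.9], [525.8, -301.9]] [ 517.91722192 -182.84579423] [np.float64(109.2), np.float64(215.2), np.float64(109.8), np.float64(212.9)]
121.18637449584482
61.74328524181377
14.774933951447647
-37.92605403402195
t 1.6 pos [ 514.9 -184.9  299.3] d [419.1 192.4  99.3] rot [-0.001 -0.    -0.009] w 87.9 f [ 0.1  0.7 -0.4]
```

```bash

python3 -m jog '{"delta_rot":[[0,0,0],[0,0,0],[0,0,0],[0,0,0],[0,0,0]],"translation":[[43,20,0],[86,40,0],[129,60,0],[172,80,0],[215,100,0]],"hand":[1,1,1,1,1]}'>/dev/null
python3 -m jog '{"delta_rot":[[0,0,0],[0,0,0],[0,0,0],[0,0,0],[0,0,0]],"translation":[[40,20,0],[80,43,0],[100,60,0],[100,60,0],[100,60,0]],"hand":[1,1,1,1,1]}'>/dev/null
python3 d.py 469 274 200
python3 - <<'E'
from h import *
im=snap('wrist','w2.png')
cv2.imwrite('pics/w2c.png',cv2.resize(im[:260,130:530,::-1],None,fx=2,fy=2,interpolation=cv2.INTER_CUBIC))
E
```

```text
t 2.6 pos [493.4 167.1 299.3] d [104.6  33.2  99.3] rot [-0.001  0.    -0.008] w 87.6 f [-0.6 -0.1 -0.4]
```

View pics/w2c.png

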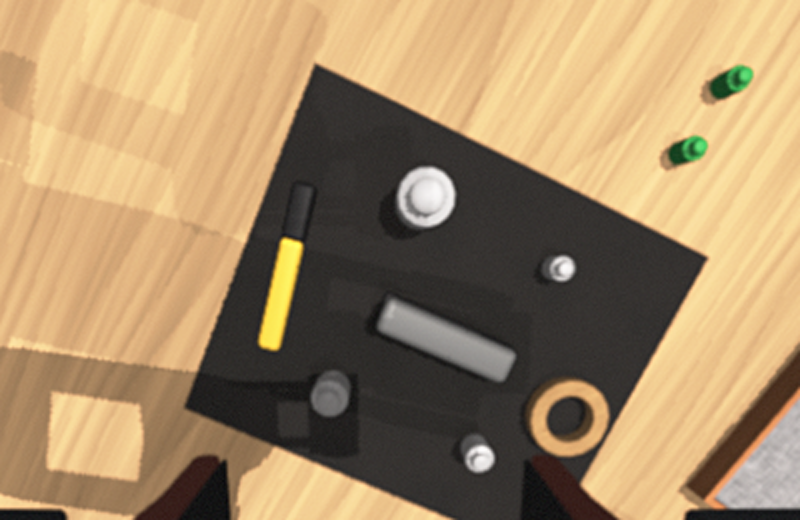

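This shows the 500 g knob at crop (428,195), 50 g (563,268), 200 g (329,389), 100 g (482,459) and tape (567,417), with crop scale 2 and offset (130,0).

```bash
python3 - <<'E'
from h import *
c=load('w2.png')
for n,x,y,z in [('500',428,195,69),('200',329,389,53),('100',482,459,43),('50',563,268,35),('tape',567,417,22),('st',447,338,44),('knifeend',302,188,10),('knife2',270,348,10)]:
    print(n,px2w(c,130+x/2-.25,y/2-.25,z).round(1))
E
```

```text
500 [469.2 274.2  69. ]
200 [477.9 127.   53. ]
100 [605.9 136.   43. ]
50 [579.6 285.5  35. ]
tape [652.  194.9  22. ]
st [533.1 200.9  44. ]
knifeend [388.4 238.7  10. ]
knife2 [423.8 121.9  10. ]
```

```bash

python3 -m jog '{"delta_rot":[[0,0,0],[0,0,0],[0,0,-0.008],[0,0,-0.008],[0,0,-0.008]],"translation":[[35,11,15],[70,22,50],[105,33,90],[105,33,135],[105,33,180]],"hand":[1,1,1,1,1]}'>/dev/null
python3 d.py 469 274 22
```

```text
t 3.15 pos [469.  274.6 118.4] d [-0.5 -0.3 96.4] rot [0.001 0.    0.   ] w 87.7 f [0.8 0.8 0.2]
```

```bash

python3 -m jog '{"delta_rot":[[0,0,0],[0,0,0],[0,0,0],[0,0,0],[0,0,0]],"translation":[[0,0,35],[0,0,65],[0,0,85],[0,0,96],[0,0,96]],"hand":[1,1,1,1,1]}'
python3 -m jog '{"delta_rot":[[0,0,0],[0,0,0],[0,0,0],[0,0,0],[0,0,0]],"translation":[[0,0,0],[0,0,0],[0,0,0],[0,0,0],[0,0,0]],"hand":[-1,-1,-1,-1,-1]}'
```

```text
t: 3.65
ee_pos: [468.4, 273.6, 22.6]
orientation: [-1.551, -2.731, 0.004]
ft_force: [-0.3, 0.2, 0.4]
width: 87.8
t: 4.15
ee_pos: [469.0, 275.5, 24.2]
orientation: [1.548, 2.733, 0.001]
ft_force: [0.6, 0.1, 0.2]
width: 51.1
```

```bash

python3 -m jog '{"delta_rot":[[0,0,0],[0,0,0],[0,0,0],[0,0,0],[0,0,0]],"translation":[[0,0,0],[0,0,0],[0,0,0],[0,0,0],[0,0,-5]],"hand":[-1,-1,-1,-1,-1]}'
python3 -m jog '{"delta_rot":[[0,0,0],[0,0,0],[0,0,0],[0,0,0],[0,0,0]],"translation":[[0,0,-10],[0,0,-30],[0,0,-60],[0,0,-90],[0,0,-110]],"hand":[-1,-1,-1,-1,-1]}'
python3 d.py 554.2 -243.9 135
python3 d.py 554.2 -243.9 28
```

```text
t: 4.65
ee_pos: [468.0, 274.9, 28.0]
orientation: [-1.548, -2.733, 0.003]
ft_force: [-1.3, 0.2, -5.5]
width: 37.2
t: 5.15
ee_pos: [469.1, 275.5, 141.0]
orientation: [1.548, 2.733, 0.002]
ft_force: [0.4, 0.5, -5.1]
width: 37.3
t 5.15 pos [469.1 275.5 141. ] d [-489.2 -194.1    5.7] rot [0.002 0.    0.001] w 37.3 f [ 0.4  0.5 -5.1]
t 5.15 pos [469.1 275.5 141. ] d [-489.2 -194.3  112.7] rot [0.002 0.    0.001] w 37.3 f [ 0.4  0.5 -5.1]
```

Gripped: 37.2 mm opening, about 5 N. Carrying it to the widest compartment.

```bash

python3 -m jog '{"delta_rot":[[0,0,0],[0,0,0],[0,0,0],[0,0,0],[0,0,0]],"translation":[[-25,-10,0],[-66,-26,0],[-110,-44,0],[-155,-62,0],[-200,-79,0]],"hand":[-1,-1,-1,-1,-1]}'>/dev/null
python3 -m jog '{"delta_rot":[[0,0,0],[0,0,0],[0,0,0],[0,0,0],[0,0,0]],"translation":[[-45,-18,0],[-90,-36,0],[-135,-54,0],[-180,-72,0],[-220,-87,0]],"hand":[-1,-1,-1,-1,-1]}'>/dev/null
python3 d.py 554.2 -243.9 28
```

```text
t 6.15 pos [ 541.9 -172.7  139.1] d [-67.4 -26.  111.1] rot [-0.  0.  0.] w 37.0 f [ 0.8  0.3 -4.6]
```

```bash

python3 -m jog '{"delta_rot":[[0,0,0],[0,0,0],[0,0,0],[0,0,0],[0,0,0]],"translation":[[-35,-14,10],[-60,-23,30],[-67.5,-26,55],[-67.5,-26,80],[-67.5,-26,95]],"hand":[-1,-1,-1,-1,-1]}'
python3 -m jog '{"delta_rot":[[0,0,0],[0,0,0],[0,0,0],[0,0,0],[0,0,0]],"translation":[[0,0,0],[0,0,0],[0,0,6],[0,0,8],[0,0,10]],"hand":[-1,-1,-1,-1,-1]}'
python3 d.py 554.2 -243.9 28
python3 - <<'E'
from h import *
im=snap('scene','s2.png')
cv2.imwrite('pics/s2c.png',cv2.resize(im[100:220,200:400,::-1],None,fx=4,fy=4,interpolation=cv2.INTER_CUBIC))
E
```

```text
t: 6.65
ee_pos: [553.4, -241.5, 41.9]
orientation: [-1.548, -2.73, 0.0]
ft_force: [-0.1, 0.2, -4.8]
width: 37.2
t: 7.15
ee_pos: [555.1, -241.5, 34.2]
orientation: [1.548, 2.733, 0.0]
ft_force: [0.4, 0.5, -5.0]
width: 37.3
t 7.15 pos [ 555.1 -241.5   34.2] d [-1.6 -2.   6.2] rot [0.    0.001 0.001] w 37.3 f [ 0.4  0.5 -5. ]
```

View pics/s2c.png

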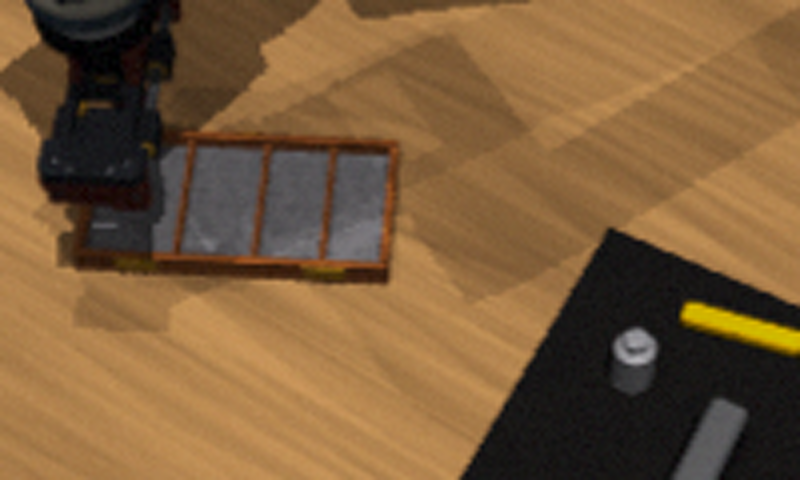

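```bash

python3 -m jog '{"delta_rot":[[0,0,0],[0,0,0],[0,0,0],[0,0,0],[0,0,0]],"translation":[[-1.5,-1,2],[-1.5,-1,3],[-1.5,-1,4],[-1.5,-1,5],[-1.5,-1,5]],"hand":[-1,-1,-1,-1,-1]}'
python3 -m jog '{"delta_rot":[[0,0,0],[0,0,0],[0,0,0],[0,0,0]],"translation":[[0,0,0.7],[0,0,1.4],[0,0,2],[0,0,2]],"hand":[-1,-1,-1,-1]}'
```

```text
t: 7.7
ee_pos: [554.5, -243.3, 28.5]
orientation: [-1.548, -2.733, 0.0]
ft_force: [0.2, -0.6, -5.4]
width: 37.4
t: 8.1
ee_pos: [554.8, -243.4, 27.8]
orientation: [1.548, 2.733, -0.0]
ft_force: [-3.0, 1.1, 6.3]
width: 37.4
```

Contact on the floor. Releasing and rising.

```bash

python3 -m jog '{"delta_rot":[[0,0,0],[0,0,0],[0,0,0],[0,0,0],[0,0,0]],"translation":[[0,0,-1],[0,0,-1],[0,0,-1],[0,0,-1],[0,0,-1]],"hand":[0.4,0.4,0.4,0.4,0.4]}'
python3 -m jog '{"delta_rot":[[0,0,0],[0,0,0],[0,0,0],[0,0,0],[0,0,0]],"translation":[[0,0,-15],[0,0,-45],[0,0,-85],[0,0,-130],[0,0,-170]],"hand":[0.4,0.4,0.4,0.4,0.4]}'
python3 d.py 480 123 120
```

```text
t: 8.6
ee_pos: [554.7, -243.3, 27.6]
orientation: [1.548, 2.733, 0.0]
ft_force: [-0.1, -0.0, 0.2]
width: 61.3
t: 9.1
ee_pos: [554.7, -243.3, 200.8]
orientation: [1.548, 2.732, 0.0]
ft_force: [-0.0, -0.2, -1.0]
width: 61.6
t 9.1 pos [ 554.7 -243.3  200.8] d [352.7 124.2  80.5] rot [0.001 0.001 0.001] w 61.6 f [-0.  -0.2 -1. ]
```

```bash

python3 -m jog '{"delta_rot":[[0,0,0],[0,0,0],[0,0,0],[0,0,0],[0,0,0]],"translation":[[40,16,0],[85,32,0],[130,48,0],[175,64,0],[220,80,0]],"hand":[0.4,0.4,0.4,0.4,0.4]}'>/dev/null
python3 -m jog '{"delta_rot":[[0,0,0],[0,0,0],[0,0,0],[0,0,0]],"translation":[[40,16,0],[70,34,10],[80,44,20],[80,44,20]],"hand":[0.4,0.4,0.4,0.4]}'
python3 - <<'E'
from h import *
im=snap('wrist','w3.png'); c=load('w3.png')
print([np.round(w2px(c,(x,y,53)),0) for x,y in ((482.6,119.8),(478,127))])
cv2.imwrite('pics/w3c.png',cv2.resize(cv2.convertScaleAbs(im[100:300,200:460,::-1],alpha=1.6,beta=10),None,fx=3,fy=3,interpolation=cv2.INTER_CUBIC))
E
```

```text
t: 10.0
ee_pos: [506.5, 78.9, 177.2]
orientation: [-1.544, -2.735, 0.001]
ft_force: [-0.3, -0.2, 0.6]
width: 61.3
[array([318., 149.]), array([318., 140.])]
```

View pics/w3c.png

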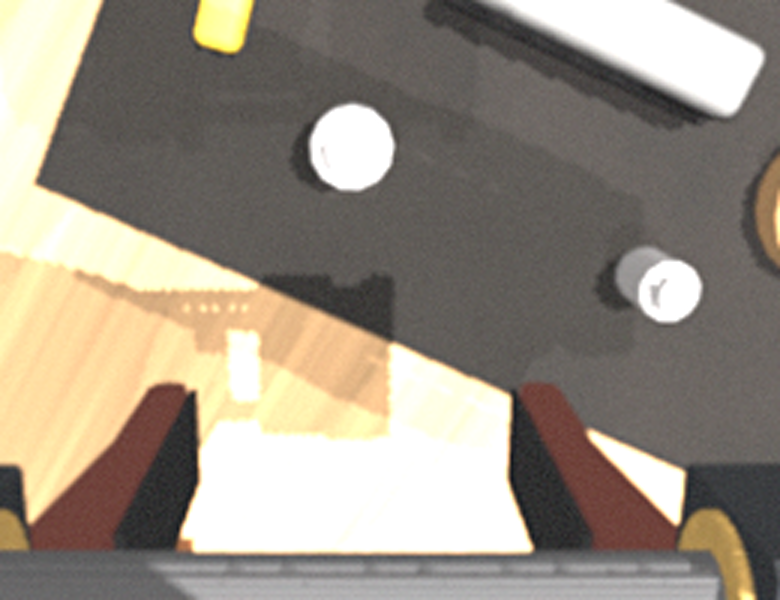

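The 200 g weight is at crop (351,147), full-frame pixel (317,149). That confirms the scene estimate of (482.6,119.8).

```bash
python3 - <<'E'
from h import *
c=load('w3.png'); print(px2w(c,200+351.5/3,100+147.5/3,45),px2w(c,200+670/3,100+290/3,43))
E
python3 d.py 482.5 120 15
```

```text
[482.29097095 118.28997916  45.        ] [603.53827095 133.91042621  43.        ]
t 10.05 pos [506.7  77.7 177.6] d [ 48.7   1.2 162.6] rot [-0.001 -0.     0.003] w 61.4 f [-0.9 -0.5  0.2]
```

```bash

python3 -m jog '{"delta_rot":[[0,0,0],[0,0,0],[0,0,0],[0,0,0],[0,0,0]],"translation":[[30,1,25],[48,1,60],[48,1,95],[48,1,130],[48,1,150]],"hand":[0.4,0.4,0.4,0.4,0.4]}'
python3 -m jog '{"delta_rot":[[0,0,0],[0,0,0],[0,0,0],[0,0,0],[0,0,0]],"translation":[[0,0,8],[0,0,12],[0,0,12],[0,0,12],[0,0,12]],"hand":[0.4,0.4,-1,-1,-1]}'
python3 -m jog '{"delta_rot":[[0,0,0],[0,0,0],[0,0,0],[0,0,0],[0,0,-4]],"translation":[[0,0,0],[0,0,0],[0,0,0],[0,0,0],[0,0,0]],"hand":[-1,-1,-1,-1,-1]}' | tail -2

```

```text
t: 10.55
ee_pos: [482.4, 117.6, 25.8]
orientation: [-1.55, -2.731, 0.003]
ft_force: [-0.8, 0.3, -0.5]
width: 61.2
t: 11.05
ee_pos: [483.8, 119.5, 16.7]
orientation: [1.548, 2.732, 0.002]
ft_force: [-0.7, 1.3, 0.0]
width: 40.9
ft_force: [-0.7, -0.7, 5.3]
width: 27.6
```

I mistyped the last row: the −4 went into the turn instead of the lift. One row limits that to 8.6° about the tool axis. I'll check the state and undo it once the weight is lifted.

```bash
python3 d.py 523.4 -192.4 20; python3 -m jog '{"delta_rot":[[0,0,0]],"translation":[[0,0,0]],"hand":[-1]}';python3 d.py 523.4 -192.4 20
```

```text
t 11.55 pos [483.2 119.5  16.3] d [-303.9  -80.9   -3.8] rot [ 0.001  0.    -0.15 ] w 27.6 f [-0.7 -0.7  5.3]
t: 11.65
ee_pos: [483.2, 119.6, 16.2]
orientation: [1.752, 2.607, 0.001]
ft_force: [-1.2, -0.7, 5.7]
width: 26.9
t 11.65 pos [483.2 119.6  16.2] d [-304.   -80.6   -3.8] rot [ 0.001  0.    -0.152] w 26.9 f [-1.2 -0.7  5.7]
```

```bash

python3 -m jog '{"delta_rot":[[0,0,0],[0,0,0],[0,0,-0.05],[0,0,-0.1],[0,0,-0.15]],"translation":[[0,0,-8],[0,0,-25],[0,0,-50],[0,0,-75],[0,0,-95]],"hand":[-1,-1,-1,-1,-1]}'
python3 d.py 523.4 -192.4 20
```

```text
t: 12.15
ee_pos: [482.9, 119.5, 112.2]
orientation: [1.543, 2.736, 0.001]
ft_force: [-0.2, 0.3, -1.5]
width: 27.5
t 12.15 pos [482.9 119.5 112.2] d [-287.8 -126.8   92.2] rot [0.001 0.    0.005] w 27.5 f [-0.2  0.3 -1.5]
```

```bash

python3 -m jog '{"delta_rot":[[0,0,0],[0,0,0],[0,0,0],[0,0,0],[0,0,0]],"translation":[[-25,-11,0],[-66,-29,0],[-110,-48,0],[-152,-67,0],[-195,-86,0]],"hand":[-1,-1,-1,-1,-1]}'>/dev/null
python3 -m jog '{"delta_rot":[[0,0,0],[0,0,0],[0,0,0],[0,0,0],[0,0,0]],"translation":[[-40,-17,0],[-75,-33,0],[-92,-41,10],[-92,-41,35],[-92,-41,60]],"hand":[-1,-1,-1,-1,-1]}'>/dev/null
python3 d.py 523.4 -192.4 20
```

```text
t 13.15 pos [ 521.8 -193.1   50.7] d [-0.1  1.7 30.7] rot [0.001 0.001 0.001] w 27.4 f [-1.2  0.8 -1.9]
```

```bash

python3 -m jog '{"delta_rot":[[0,0,0],[0,0,0],[0,0,0],[0,0,0],[0,0,0]],"translation":[[0,0.5,12],[0,1,20],[0,1,25],[0,1,28],[0,1,28]],"hand":[-1,-1,-1,-1,-1]}'
python3 -m jog '{"delta_rot":[[0,0,0],[0,0,0],[0,0,0],[0,0,0]],"translation":[[0,0,0.7],[0,0,1.4],[0,0,2],[0,0,2]],"hand":[-1,-1,-1,-1]}'
```

```text
t: 13.65
ee_pos: [522.8, -191.4, 23.0]
orientation: [1.548, 2.733, 0.0]
ft_force: [0.3, 0.1, -2.6]
width: 27.9
t: 14.05
ee_pos: [522.5, -191.5, 20.8]
orientation: [1.548, 2.733, 0.0]
ft_force: [-1.3, -0.4, -2.0]
width: 27.6
```

```bash

python3 -m jog '{"delta_rot":[[0,0,0],[0,0,0],[0,0,0],[0,0,0]],"translation":[[0,0,0.4],[0,0,0.8],[0,0,1.2],[0,0,1.2]],"hand":[-1,-1,-1,-1]}'
```

```text
t: 14.45
ee_pos: [522.5, -191.6, 20.2]
orientation: [1.548, 2.733, 0.0]
ft_force: [-2.2, 1.3, 7.4]
width: 27.2
```

Contact. Opening to about 55 mm; the finger tips are just above the wall tops.

```bash

python3 -m jog '{"delta_rot":[[0,0,0],[0,0,0],[0,0,0],[0,0,0],[0,0,0]],"translation":[[0,0,-0.8],[0,0,-0.8],[0,0,-0.8],[0,0,-0.8],[0,0,-0.8]],"hand":[0.2,0.2,0.2,0.2,0.2]}'
python3 -m jog '{"delta_rot":[[0,0,0],[0,0,0],[0,0,0],[0,0,0],[0,0,0]],"translation":[[0,0,-15],[0,0,-45],[0,0,-85],[0,0,-120],[0,0,-130]],"hand":[0.2,0.2,0.2,0.2,0.2]}'
python3 d.py 605 135 100
```

```text
t: 14.95
ee_pos: [522.4, -191.5, 20.2]
orientation: [-1.548, -2.733, 0.0]
ft_force: [0.6, 0.3, -0.1]
width: 52.4
t: 15.45
ee_pos: [524.6, -192.3, 155.0]
orientation: [1.545, 2.728, 0.002]
ft_force: [0.6, 0.9, -0.8]
width: 52.8
t 15.45 pos [ 524.6 -192.3  155. ] d [239.7 237.   54.7] rot [0.004 0.005 0.001] w 52.8 f [ 0.6  0.9 -0.8]
```

```bash

python3 -m jog '{"delta_rot":[[0,0,0],[0,0,0],[0,0,0],[0,0,0],[0,0,0]],"translation":[[34,34,0],[68,68,0],[102,102,0],[136,135,0],[170,168,0]],"hand":[-0.05,-0.05,-0.05,-0.05,-0.05]}'>/dev/null
python3 -m jog '{"delta_rot":[[0,0,0],[0,0,0],[0,0,0],[0,0,0],[0,0,0]],"translation":[[34,33,0],[62,62,20],[70,69,50],[70,69,65],[70,69,65]],"hand":[-0.05,-0.05,-0.05,-0.05,-0.05]}'>/dev/null
python3 d.py 605 135 9
```

```text
t 16.45 pos [599.9 135.5  82.7] d [-3.2  4.6 73.6] rot [-0.006 -0.002  0.002] w 41.8 f [-0.4 -0.3 -1.2]
```

```bash

python3 -m jog '{"delta_rot":[[0,0,0],[0,0,0]],"translation":[[0,0,0],[0,0,0]],"hand":[-0.05,-0.05]}' >/dev/null
python3 d.py 605 135 9
```

```text
t 16.65 pos [603.  135.1  86.5] d [-1.1  1.5 77.5] rot [ 0.001  0.001 -0.   ] w 41.7 f [ 0.2 -0.2 -0. ]
```

```bash

python3 -m jog '{"delta_rot":[[0,0,0],[0,0,0],[0,0,0],[0,0,0],[0,0,0]],"translation":[[-1,1.5,25],[-1,1.5,50],[-1,1.5,68],[-1,1.5,77],[-1,1.5,77]],"hand":[-0.05,-0.05,-0.05,-0.05,-0.05]}'
python3 -m jog '{"delta_rot":[[0,0,0],[0,0,0],[0,0,0],[0,0,0],[0,0,0]],"translation":[[0,0,0],[0,0,0],[0,0,0],[0,0,0],[0,0,0]],"hand":[-1,-1,-1,-1,-1]}'
python3 -m jog '{"delta_rot":[[0,0,0],[0,0,0],[0,0,0],[0,0,0],[0,0,0]],"translation":[[0,0,-6],[0,0,-20],[0,0,-45],[0,0,-75],[0,0,-100]],"hand":[-1,-1,-1,-1,-1]}'
python3 d.py 497.5 -149.1 14
```

```text
t: 17.15
ee_pos: [603.6, 135.6, 7.6]
orientation: [-1.549, -2.732, 0.002]
ft_force: [-0.9, 0.4, -0.1]
width: 42.0
t: 17.65
ee_pos: [604.9, 136.3, 9.3]
orientation: [1.548, 2.732, 0.002]
ft_force: [0.3, -0.9, 7.4]
width: 21.5
t: 18.15
ee_pos: [604.2, 136.1, 110.4]
orientation: [1.548, 2.733, 0.001]
ft_force: [0.9, 0.7, -2.0]
width: 21.2
t 18.15 pos [604.2 136.1 110.4] d [-189.8 -238.2   96.3] rot [0.001 0.    0.001] w 21.2 f [ 0.9  0.7 -2. ]
```

```bash

python3 -m jog '{"delta_rot":[[0,0,0],[0,0,0],[0,0,0],[0,0,0],[0,0,0]],"translation":[[-17,-21,0],[-43,-54,0],[-70,-88,0],[-97,-122,0],[-124,-156,0]],"hand":[-1,-1,-1,-1,-1]}'>/dev/null
python3 -m jog '{"delta_rot":[[0,0,0],[0,0,0],[0,0,0],[0,0,0],[0,0,0]],"translation":[[-27,-34,0],[-54,-67,0],[-66,-82,15],[-66,-82,40],[-66,-82,60]],"hand":[-1,-1,-1,-1,-1]}'>/dev/null
python3 d.py 497.5 -149.1 14
```

```text
t 19.15 pos [ 497.5 -150.3   48.5] d [ 1.   0.6 34.5] rot [ 0.001  0.001 -0.001] w 21.0 f [ 0.1  0.  -1.5]
```

```bash

python3 -m jog '{"delta_rot":[[0,0,0],[0,0,0],[0,0,0],[0,0,0],[0,0,0]],"translation":[[0.5,0,12],[1,0.5,22],[1,0.5,28],[1,0.5,31],[1,0.5,31]],"hand":[-1,-1,-1,-1,-1]}'
python3 -m jog '{"delta_rot":[[0,0,0],[0,0,0],[0,0,0],[0,0,0],[0,0,0]],"translation":[[0,0,0.7],[0,0,1.4],[0,0,2],[0,0,2.5],[0,0,2.5]],"hand":[-1,-1,-1,-1,-1]}'
```

```text
t: 19.65
ee_pos: [497.8, -148.0, 17.3]
orientation: [1.548, 2.734, 0.0]
ft_force: [0.1, -1.0, -0.4]
width: 21.0
t: 20.15
ee_pos: [497.6, -148.1, 14.8]
orientation: [1.548, 2.733, 0.0]
ft_force: [0.6, -0.0, -1.6]
width: 21.3
```

```bash

python3 -m jog '{"delta_rot":[[0,0,0],[0,0,0],[0,0,0],[0,0,0],[0,0,0]],"translation":[[0,0,0.4],[0,0,0.8],[0,0,1.2],[0,0,1.6],[0,0,1.6]],"hand":[-1,-1,-1,-1,-1]}'
```

```text
t: 20.65
ee_pos: [497.6, -148.1, 13.3]
orientation: [-1.548, -2.733, 0.0]
ft_force: [-0.7, -0.4, 0.9]
width: 21.5
```

Light contact on the floor, which matches the expected z of 13.3. Releasing.

```bash

python3 -m jog '{"delta_rot":[[0,0,0],[0,0,0],[0,0,0],[0,0,0],[0,0,0]],"translation":[[0,0,0.3],[0,0,0.3],[0,0,0.3],[0,0,0.3],[0,0,0.3]],"hand":[-1,0,0,0,0]}'
python3 -m jog '{"delta_rot":[[0,0,0],[0,0,0],[0,0,0],[0,0,0],[0,0,0]],"translation":[[0,0,-15],[0,0,-45],[0,0,-85],[0,0,-120],[0,0,-130]],"hand":[0,0,0,0,0]}'
python3 d.py 580.5 286 100
```

```text
t: 21.15
ee_pos: [497.6, -148.1, 12.8]
orientation: [-1.548, -2.733, -0.0]
ft_force: [0.7, -0.6, 0.7]
width: 43.7
t: 21.65
ee_pos: [499.6, -148.8, 147.3]
orientation: [1.545, 2.728, 0.002]
ft_force: [-0.4, 0.5, -0.1]
width: 43.9
t 21.65 pos [ 499.6 -148.8  147.3] d [331.5 292.7  46.9] rot [0.004 0.005 0.001] w 43.9 f [-0.4  0.5 -0.1]
```

```bash

python3 -m jog '{"delta_rot":[[0,0,0],[0,0,0],[0,0,0],[0,0,0],[0,0,0]],"translation":[[36,32,0],[72,64,0],[108,96,0],[144,128,0],[180,159,0]],"hand":[0,0,0,0,0]}'>/dev/null
python3 -m jog '{"delta_rot":[[0,0,0],[0,0,0],[0,0,0],[0,0,0],[0,0,0]],"translation":[[36,32,0],[72,63,0],[108,95,0],[140,123,10],[148,131,25]],"hand":[0,0,0,0,0]}'>/dev/null
python3 -m jog '{"delta_rot":[[0,0,0],[0,0,0],[0,0,0]],"translation":[[0,0,20],[0,0,30],[0,0,30]],"hand":[0,0,0]}'>/dev/null
python3 d.py 580.5 286 7
```

```text
t 22.95 pos [576.  280.9  85.7] d [ 2.1  6.8 78.7] rot [-0.005 -0.     0.001] w 44.2 f [-0.7  0.5 -0.1]
```

```bash

python3 -m jog '{"delta_rot":[[0,0,0],[0,0,0],[0,0,0],[0,0,0]],"translation":[[0,4,20],[1,4,35],[1,4,35],[1,4,35]],"hand":[0,0,0,0]}'>/dev/null
python3 d.py 580.5 286 7
```

```text
t 23.35 pos [580.4 284.7  53. ] d [ 1.1  0.7 46. ] rot [-0.001 -0.     0.001] w 43.9 f [0.6 0.4 0. ]
```

```bash

python3 -m jog '{"delta_rot":[[0,0,0],[0,0,0],[0,0,0],[0,0,0],[0,0,0]],"translation":[[1,0.5,18],[1,0.5,34],[1,0.5,42],[1,0.5,45.5],[1,0.5,45.5]],"hand":[0,0,0,0,0]}'
python3 -m jog '{"delta_rot":[[0,0,0],[0,0,0],[0,0,0],[0,0,0],[0,0,0]],"translation":[[0,0,0],[0,0,0],[0,0,0],[0,0,0],[0,0,0]],"hand":[-1,-1,-1,-1,-1]}'
python3 -m jog '{"delta_rot":[[0,0,0],[0,0,0],[0,0,0],[0,0,0],[0,0,0]],"translation":[[0,0,0],[0,0,-6],[0,0,-30],[0,0,-60],[0,0,-95]],"hand":[-1,-1,-1,-1,-1]}'
python3 d.py 474.6 -110.9 12
python3 - <<'E'
from h import *
im=snap('wrist','w4.png')
E
```

```text
t: 23.85
ee_pos: [580.0, 286.1, 6.4]
orientation: [-1.548, -2.733, 0.002]
ft_force: [-0.4, 0.3, 1.0]
width: 43.7
t: 24.35
ee_pos: [580.9, 286.5, 7.9]
orientation: [1.548, 2.733, 0.001]
ft_force: [0.0, 0.3, 1.7]
width: 17.1
t: 24.85
ee_pos: [579.5, 285.9, 102.5]
orientation: [-1.548, -2.732, 0.003]
ft_force: [1.0, 0.9, -0.3]
width: 17.4
t 24.85 pos [579.5 285.9 102.5] d [-286.4 -293.7   91.2] rot [-0.003 -0.     0.001] w 17.4 f [ 1.   0.9 -0.3]
```

View pics/w4.png

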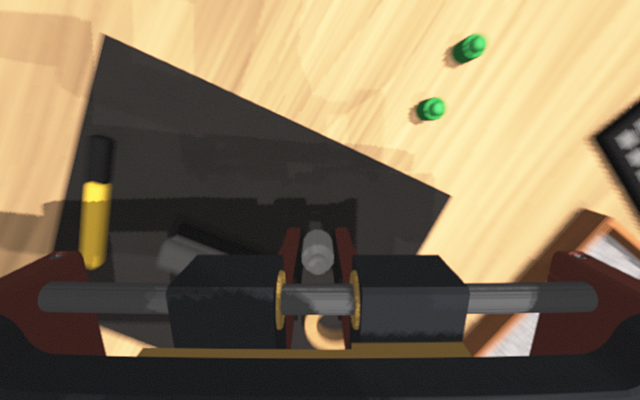

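The 50 g weight is held upright between the fingers at (318,250). Carrying it over.

```bash

python3 -m jog '{"delta_rot":[[0,0,0],[0,0,0],[0,0,0],[0,0,0],[0,0,0]],"translation":[[-20,-21,0],[-50,-51,0],[-81,-83,0],[-112,-115,0],[-144,-147,0]],"hand":[-1,-1,-1,-1,-1]}'>/dev/null
python3 -m jog '{"delta_rot":[[0,0,0],[0,0,0],[0,0,0],[0,0,0],[0,0,0]],"translation":[[-32,-33,0],[-64,-66,0],[-96,-99,0],[-125,-129,0],[-143,-147,10]],"hand":[-1,-1,-1,-1,-1]}'>/dev/null
python3 -m jog '{"delta_rot":[[0,0,0],[0,0,0],[0,0,0],[0,0,0],[0,0,0]],"translation":[[0,0,20],[0,0,40],[0,0,50],[0,0,50],[0,0,50]],"hand":[-1,-1,-1,-1,-1]}'>/dev/null
python3 d.py 474.6 -110.9 12
```

```text
t 26.4 pos [ 476.1 -110.8   42.6] d [ 0.7 -1.4 30.6] rot [-0.    -0.     0.002] w 17.0 f [-0.1  0.1  0. ]
```

```bash

python3 -m jog '{"delta_rot":[[0,0,0],[0,0,0],[0,0,0],[0,0,0],[0,0,0]],"translation":[[0.5,-1,12],[0.5,-1,21],[0.5,-1,26],[0.5,-1,28],[0.5,-1,28]],"hand":[-1,-1,-1,-1,-1]}'
python3 -m jog '{"delta_rot":[[0,0,0],[0,0,0],[0,0,0],[0,0,0],[0,0,0]],"translation":[[0,0,0.7],[0,0,1.4],[0,0,2],[0,0,2.5],[0,0,2.5]],"hand":[-1,-1,-1,-1,-1]}'
```

```text
t: 26.9
ee_pos: [474.6, -111.0, 14.0]
orientation: [-1.548, -2.733, 0.0]
ft_force: [-0.8, -0.0, -0.1]
width: 17.0
t: 27.4
ee_pos: [474.8, -111.1, 11.9]
orientation: [1.548, 2.733, 0.0]
ft_force: [1.2, -0.2, 0.1]
width: 17.5
```

```bash

python3 -m jog '{"delta_rot":[[0,0,0],[0,0,0],[0,0,0],[0,0,0]],"translation":[[0,0,0.4],[0,0,0.8],[0,0,1],[0,0,1]],"hand":[-1,-1,-1,-1]}'
python3 -m jog '{"delta_rot":[[0,0,0],[0,0,0],[0,0,0],[0,0,0],[0,0,0]],"translation":[[0,0,0],[0,0,0],[0,0,0],[0,0,0],[0,0,0]],"hand":[-0.1,-0.1,-0.1,-0.1,-0.1]}'
python3 -m jog '{"delta_rot":[[0,0,0],[0,0,0],[0,0,0],[0,0,0],[0,0,0]],"translation":[[0,0,-15],[0,0,-45],[0,0,-85],[0,0,-130],[0,0,-180]],"hand":[-0.1,-0.1,-0.1,-0.1,-0.1]}'
python3 -m jog '{"delta_rot":[[0,0,0],[0,0,0],[0,0,0],[0,0,0],[0,0,0]],"translation":[[-20,-20,-30],[-40,-50,-60],[-60,-90,-80],[-60,-120,-90],[-60,-120,-90]],"hand":[-0.1,-0.1,-0.1,-0.1,-0.1]}'
python3 - <<'E'
from h import *
im=snap('scene','s5.png'); w=snap('wrist','w5.png')
a=cv2.resize(im[115:185,205:310,::-1],None,fx=7,fy=7,interpolation=cv2.INTER_CUBIC)
cv2.imwrite('pics/s5c.png',a)
E
```

```text
t: 27.8
ee_pos: [474.9, -111.1, 11.7]
orientation: [1.548, 2.733, 0.0]
ft_force: [-2.9, -0.2, 12.3]
width: 17.0
t: 28.3
ee_pos: [474.8, -111.1, 10.8]
orientation: [-1.548, -2.733, 0.0]
ft_force: [0.2, -0.4, 0.3]
width: 39.1
t: 28.8
ee_pos: [473.8, -110.8, 191.9]
orientation: [-1.548, -2.732, 0.001]
ft_force: [1.7, 0.7, -0.5]
width: 39.6
t: 29.3
ee_pos: [401.0, -226.0, 282.3]
orientation: [1.552, 2.729, -0.001]
ft_force: [-0.3, -0.3, -0.1]
width: 39.4
```

View pics/s5c.png

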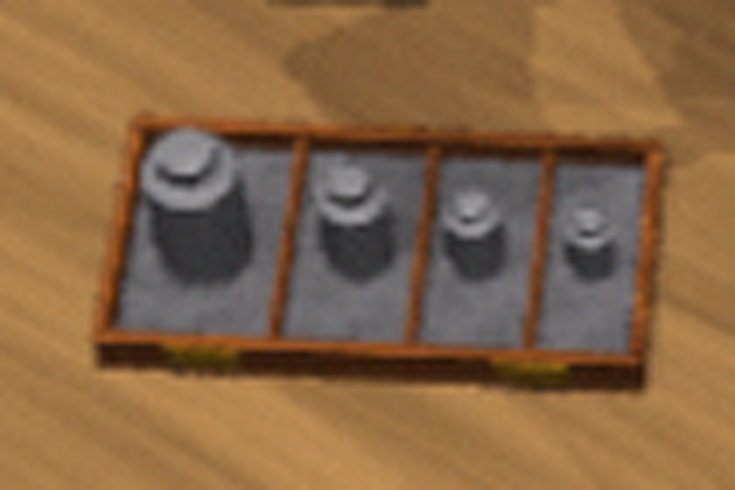

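View pics/w5.png

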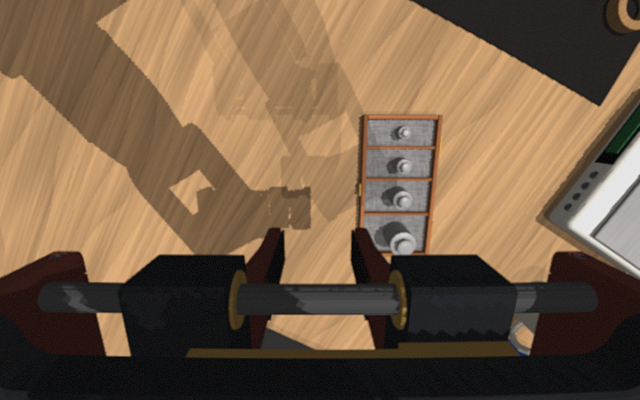

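All four stand upright, one per compartment, in order of size. I'll check the numbers, and the stapler and tape by image difference.

```bash
python3 - <<'E'
from h import *
c=load('s5.png'); ctr=np.array([517.5,-182.5]); u=np.array([-.515,.857]); v=np.array([.857,.515])
for n,x,y,z,s in [('500',188,155,73,-71.5),('200',349,180,57,-11.5),('100',473,204,47,39),('50',588,218,39,83.5)]:
    p=px2w(c,205+(x+.5)/7-.5,115+(y+.5)/7-.5,z)[:2]-ctr; print(n,'along',(p@u-s).round(1),'across',(p@v).round(1))
a,b=[cv2.imread('pics/'+f) for f in('scene0.png','s5.png')]
for n,(x0,x1,y0,y1) in {'tape':(330,366,240,273),'stapler':(358,392,195,242)}.items():
    t=a[y0:y1,x0:x1]; r=cv2.matchTemplate(b[y0-12:y1+12,x0-12:x1+12],t,cv2.TM_CCOEFF_NORMED); _,m,_,l=cv2.minMaxLoc(r); print(n,'shift px',l[0]-12,l[1]-12,round(m,3))
o=get_obs();print(o['t'],np.abs(o['qvel']).max())
E
```

```text
500 along 2.1 across 3.9
200 along 2.3 across 0.5
100 along -0.4 across 2.0
50 along -0.2 across 0.5
tape shift px 0 0 0.995
stapler shift px 0 0 0.985
29.4 0.030154593844199933
```

```bash
python3 -m jog '{"delta_rot":[[0,0,0],[0,0,0],[0,0,0]],"translation":[[0,0,0],[0,0,0],[0,0,0]],"hand":[-0.1,-0.1,-0.1]}' >/dev/null; python3 -c "
from workcell import ctrl; print(ctrl.close_job())"
```

```text
the job is handed in; nothing more can be done
None
```

All four weights are back in the case, upright, released and in order of size, and the job was handed in at about 30 s of the 99 s allowed.

- **Placing:** the last camera check put every weight within about 2.5 mm of its compartment's middle along the row and 4 mm across. The limits are 13 mm and 20 mm.
- **Setting down:** each weight was lowered slowly until it reached the floor, then let go. The floor showed clearly in the force readings for the 500, 200 and 50 g. For the 100 g the force was faint, so I also relied on the expected height.
- **Stapler and tape:** comparing the first and last pictures showed no shift of either.
- **Disagreement:** one early wrist picture placed the 200 g weight about 8 mm from the scene estimate. A closer look confirmed the scene estimate.
- **Slip:** a mistyped row turned the gripped 200 g weight about 8.6° about its own axis. I turned it back while lifting, and it did no harm.

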